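Pry the battery cover off a wooden lantern plinth

ROBOT

A 6-joint arm with a two-finger parallel gripper is mounted at the origin on the work surface. World frame = base frame: x ahead of the robot, y to its left, z up, the work surface at z = 0. Lengths are in mm, angles in rad, forces in N, time in s.
With the tool pointing down it reaches from about 275 to 1000 mm from the base axis. Payload 8.4 kg.
Tool frame: the origin (TCP) lies between the finger pads; the fingertips stand r.finger_overhang ahead of it and the grasp point (between the pads) is the TCP (r.finger_overhang is the distance from the TCP to the fingertips, in mm); z points along the fingers, y is the line along which they close (so a half turn about z gives the same grasp; the last joint's range is limited). The gripper opens to 85 mm and grips with 20 to 120 N. Pads are 22 mm wide; open, the fingers measure 114 mm over their backs; the gripper's body (76 mm by 85 mm) begins 54 mm behind the grasp point. The pads swing forward as they close: fully open they stand 13 mm farther back than shut.
Start: joints at [-1.136, 0.353, 1.633, -0, 1.155, -0.002], TCP at [264.4, -566.322, 250.281] pointing down, gripper open.
Joint ranges: [-2.63, 2.63], [-0.92, 2.1], [0.06, 2.66], [-1.3, 4.44], [0, 2.69], [-3.02, 3.02]. Speed limits (rad/s): [2.22, 2.22, 2.79, 3.14, 3.14, 3.14].

INTERFACE

Orientations are given as [roll, pitch, yaw] about the fixed x, y, z axes, in that order (R = Rz(yaw) Ry(pitch) Rx(roll)).
In Python, from rig import r, cams, sign_off gives the robot as it stands.
- The arm moves only by the shell command python3 -m crank 'ROWS' [FORCE]. ROWS is JSON, a list of rows, each a list of 7 numbers: the shift along the tool's x, y, z in m, then the turn, a rotation vector about the tool's x, y, z in rad, then the closure, from 0 (fully open) to 1 (shut). In form: [[dx, dy, dz, ax, ay, az, gripper], ...]. A call has 1 to 5 rows; each row is the pose to reach, as a shift and turn from the pose commanded when the call began, along the tool's axes at that moment; what a row does not reach only later rows make up. A row lasts 1/10 s, in which the tool goes at most 50 mm and 8.59 degrees, less where a joint would pass 70% of its speed; a pose out of reach is approached as far as the arm can. A call with a gripper value outside its range is refused whole. The fingers move at their own pace and stop on an object; FORCE is the grip in N (left out, the last holds). Time passes only in rows, so rows that repeat a pose let the fingers close. It gives the time, the measured TCP pose, the force, the opening and the grip force at its end, in the units of the state.
- r.sense(): the state, without advancing time (a new reading comes with each control period).
- cams.grab_frame(name): name is "scene" or "top" or "wrist"; returns a dict with "image" (400x640x3 uint8, red, green, blue), "fx", "fy", "cx", "cy" (pixels), "position" and "orientation" of the camera in the world. Camera axes: x right, y down, z forward; pixel columns grow to the right and rows downward; lengths in mm; the calibration is good to about 2 mm. A picture is of the moment at which its call begins. There is no depth.
- sign_off(): hands the job in; it is judged then, once.
The state is a dict: "clock": time; "qpos": joint angles; "qvel": joint speeds; "joint_efforts": joint torques, N m; "eef_pos": TCP position; "tcp_rot": TCP orientation; "contact_force": force on the tool from outside, world axes, zero at the start; "wrist_torque": the same for the moment, N m; "opening": opening from 0.0 (shut) to 1.0 (fully open); "grasp_force": force on a finger pad.
Only numpy, scipy, OpenCV 4.12 (cv2) and the standard library are available. Lean on these libraries where they do the work, as an engineer would, in place of code of your own. Each camera call takes 0.05 s, during which the arm holds its last target. There are 200 camera calls.

TASK

Take the green-handled pry tool, put its flat blade into the notch of the lantern plinth with the orange battery cover, and lever the cover up out of its two clips, without your fingers pushing on it. Leave the cover loose, its notched edge clearly raised or the cover right off, then lay the pry tool flat on the table and let go. Leave the other plinth with the blue cover shut, and do not knock anything else about.

Things in the scene. Friction and masses are not known exactly. Their poses are not given: they have to be found in the camera images.
- pry_tool: Pry tool flat on the table: green handle 100 long (x) x 18 wide x 28 high, black band at its front end; a flat steel blade, 20 wide, 3 thick, sticks out 70 beyond the handle along +x at its half height. Origin: centre of the handle's underside; x towards the blade, z up. 120 g. Grip it firmly (about 50 N) from above across the handle, 15 to 20 ahead of the origin.
- pry_tip (a point): The end of the pry tool's blade, at the middle of its width and thickness: 120 ahead of the tool's origin and 14 above the handle's underside. Axes as the tool's.
- plinth_a: Plinth with the ORANGE cover, the one to open: pale plywood box, 110 x 110 in plan, 90 high, fixed to the table, hollow under the cover. Origin: centre of its underside; z up; its -x face, turned roughly to the robot, has the notch. Two black clip housings, 10 high, stand on its top left and right near the front, each with a sprung steel stud 9 in diameter reaching over the cover's edge.
- plinth_a_notch (a point): Centre of the notch on plinth_a's outer -x face, 55 ahead of its centre, 80.5 above the table; axes as the plinth's, the blade goes in along +x. Slot 46 wide (y) through the 8 thick wall, open at the top; its floor (sill, the fulcrum) is 75 above the table, the cover's underside 86, from 9.5 behind the outer face. 70 free depth inside; blade tip 40 in from the outer face is good.
- cover_orange: Orange snap-fit cover 70 x 70 x 4, 30 g, flush with the plinth's top, held by the two clip studs and, at its far (+x) edge, a fixed black keeper strip 4 over it. Origin: centre of its underside; axes as the plinth's. Forced up (5 to 8 N) it tips about that edge; once its notched edge is 10 to 11 up the studs slip under it and it stays up by itself. A blade 40 in, tilted about the sill, needs some 24 degrees.
- cover_orange_lip (a point): Middle of the lower edge of the orange cover on its notched (-x) side: 35 in front of the cover's centre, 86 above the table while shut.
- plinth_b: The other plinth, of the same shape and size, fixed, with the BLUE cover: to be left alone. Origin and axes as for the first. The two plinths stand left and right in either order.
- cover_blue: Blue cover of the other plinth, same shape as the orange one; must stay shut. Origin: centre of its underside.
- phone: Bystander: black phone 150 x 72 x 9 lying on the table. Origin: centre of its underside.
- water_bottle: Bystander: clear bottle with a black cap, 62 in diameter, 190 high. Origin: centre of its base.
- glue_brush: Bystander: brush lying on the table. Origin on its underside.
- glue_pot: Bystander: white jar with a red lid, 52 in diameter, 70 high. Origin: centre of its base.
Things that resemble listed ones, but are neither listed nor needed, are in the scene too. Leave any yellow look-alike of the pry_tool alone.

How it is judged (in metres and radians):
On the way, in this order (a step that is already met when the one before it is completed fails the run):
1. the blade of the pry tool is in the notch of the plinth with the orange cover (x of pry_tip in the frame of plinth_a_notch between 0.009 and 0.08 m and y of pry_tip in the frame of plinth_a_notch between -0.03 and 0.03 m and z of pry_tip in the frame of cover_orange_lip below 0.001 m), for 0.1 s.
2. the orange cover's notched edge is up by more than 6 mm (height (world z) of cover_orange_lip above 0.092 m), for 0.05 s.
At the end, for the whole second after the job is handed in: Orange cover out of its clips, at rest: notched lower edge over 92 mm above the table (6 mm up), or cover centre 10 mm nearer or farther from the notch than when shut (44.5 mm). Pry tool at rest on the table on its handle's underside (within 8 mm, 10 degrees). Blue cover shut (moved under 4 mm) ((height (world z) of cover_orange_lip above 0.092 m or horizontal distance between cover_orange and plinth_a_notch above 0.0545 m or horizontal distance between cover_orange and plinth_a_notch below 0.0345 m) and linear speed of each of cover_orange, pry_tool below 0.02 m/s and height (world z) of pry_tool below 0.008 m and angle between pry_tool's own z axis and vertical below 0.17 rad and distance of cover_blue from where it was at the start of the episode below 0.004 m); the robot touches nothing.
It fails at once if the fingers push on the orange cover (over 3 N) instead of the tool (contact force between the fingers and cover_orange above 3 N).
It fails at once if the blue cover is pried or shifted by more than 4 mm (distance of cover_blue from where it was at the start of the episode above 0.004 m).
It fails at once if the phone, bottle, brush or glue pot is knocked more than 30 mm out of place (distance of any of phone, water_bottle, glue_brush, glue_pot from where it was at the start of the episode above 0.03 m).
It also fails if it takes over 53 s, if anything falls off the work surface, if the arm or the gripper's body presses on something with over 40 N, if the wrist force passes 120 N, or if a joint passes its speed limit or range.

## Working session

There is one attempt and no reset: what is moved stays moved. The work goes in short steps, Python scripts to look and compute and a shell command to move; the robot and the scene stay as the last step left them, time stands still between calls to the robot, and variables do not carry over. Pictures are saved under pics/ and viewed, at most 14 in all, crops included, and the job is handed in when it is done.

```bash
ls; mkdir -p pics
python3 - <<'E'
from rig import r,cams
import cv2,json
print(r.sense(), r.finger_overhang)
for n in("top","scene"):
    f=cams.grab_frame(n); cv2.imwrite(f"pics/{n}0.png",f["image"][:,:,::-1]); print({k:v for k,v in f.items() if k!="image"})
E
```

```text
pics
{'clock': 0.0, 'qpos': array([-1.13640558e+00,  3.53645169e-01,  1.63412372e+00,  2.50426117e-06,
        1.15519394e+00, -2.41126942e-03]), 'qvel': array([ 8.64511725e-05,  2.24058448e-03,  4.20586242e-04, -5.10399088e-05,
       -9.67907593e-04, -1.77301176e-04]), 'joint_efforts': array([-1.74905632e-03, -6.05255985e+01, -3.42068768e+01, -2.40455247e-04,
        9.40215366e-03,  9.48106873e-06]), 'eef_pos': array([ 264.21084819, -565.92024559,  249.56797582]), 'tcp_rot': array([-3.14022248e+00, -5.59355301e-06,  4.36800995e-01]), 'contact_force': array([0.29432602, 0.13728871, 0.64237063]), 'wrist_torque': array([ 0.01909649,  0.00439252, -0.03742082]), 'grasp_force': 0.0, 'opening': 1.0008149890604026} 19.0
{'fx': 407.7486698487374, 'fy': 407.7486698487374, 'cx': 316.16574739521474, 'cy': 196.42739536980028, 'position': array([ 381.2401094 ,    5.08439985, 1230.81715392]), 'orientation': array([-3.05413124, -0.01453014, -1.5448959 ])}
{'fx': 465.551467058791, 'fy': 465.551467058791, 'cx': 324.36991829379195, 'cy': 191.27947911021965, 'position': array([1021.73536368,  689.38971742, 1001.32330599]), 'orientation': array([-2.38167944, -0.00758684,  2.50732499])}
```

View pics/top0.png

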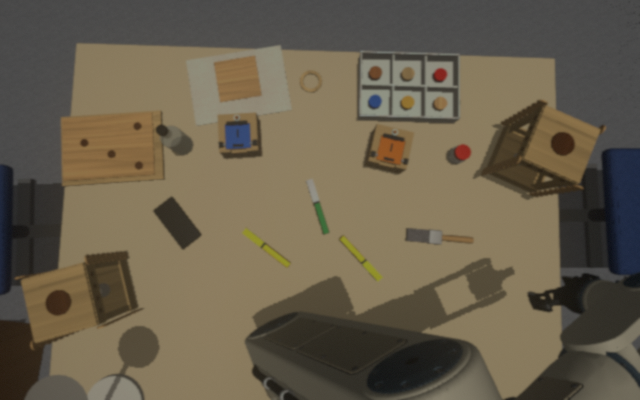

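View pics/scene0.png

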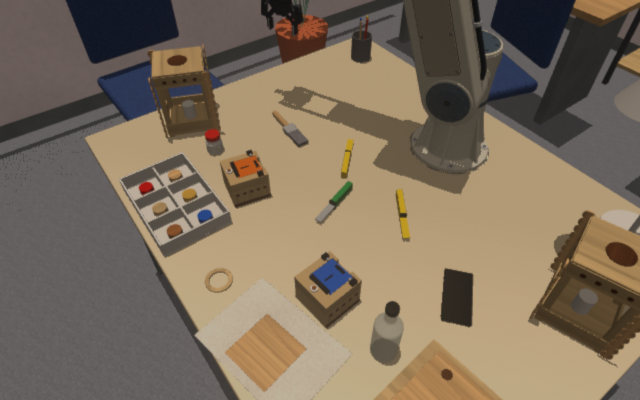

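Top view: green tool, handle at about (321,218) and blade end at about (311,180). Orange plinth is at (390,149), blue at (238,135), and the yellow look-alikes sit at (267,248) and (360,258). I'll measure by colour.

```bash
cat > h.py <<'E'
import numpy as np,cv2
from scipy.spatial.transform import Rotation as R
from rig import r,cams
def Rm(o): return R.from_euler('xyz',o).as_matrix()
def grab(n,save=None):
    f=cams.grab_frame(n)
    if save: cv2.imwrite(f"pics/{save}.png",f["image"][:,:,::-1])
    return f
def back(f,uv,z):
    uv=np.atleast_2d(uv).astype(float)
    d=np.c_[(uv[:,0]-f["cx"])/f["fx"],(uv[:,1]-f["cy"])/f["fy"],np.ones(len(uv))]@Rm(f["orientation"]).T
    return f["position"]+d*((z-f["position"][2])/d[:,2])[:,None]
def proj(f,P):
    q=(np.atleast_2d(P)-f["position"])@Rm(f["orientation"])
    return np.c_[q[:,0]/q[:,2]*f["fx"]+f["cx"],q[:,1]/q[:,2]*f["fy"]+f["cy"]]
def mask(f,lo,hi,box=None):
    m=cv2.inRange(cv2.cvtColor(f["image"],cv2.COLOR_RGB2HSV),lo,hi)
    if box: k=np.zeros_like(m);k[box[1]:box[3],box[0]:box[2]]=255;m&=k
    n,l,s,c=cv2.connectedComponentsWithStats(m)
    return np.argwhere(l==1+np.argmax(s[1:,4]))[:,::-1]
def rect(f,px,z):
    P=back(f,px,z)[:,:2].astype(np.float32)
    return P.mean(0),cv2.minAreaRect(P)
def tcp(): s=r.sense(); return s["eef_pos"],Rm(s["tcp_rot"])
def delta(p,rpy):
    "shift (m) and rotvec in tool axes from the measured pose to the wanted one"
    a,M=tcp(); return np.round(M.T@(np.array(p)-a)/1000,4),np.round(R.from_matrix(M.T@Rm(rpy)).as_rotvec(),4)
E
python3 - <<'E'
from h import *
for n in("top","scene"):
    f=grab(n)
    print(n,"green",*rect(f,mask(f,(45,120,40),(80,255,255)),28 if n=="top" else 20))
    print("orange",*rect(f,mask(f,(4,190,120),(14,255,255),(340,100,430,190) if n=="top" else (215,140,280,200)),90))
    print("blue",*rect(f,mask(f,(105,120,40),(125,255,255),(200,100,270,160) if n=="top" else (290,250,370,310)),90))
f=grab("top"); print(back(f,[[311,180],[408,237],[461,152],[378,125],[412,131],[371,163],[405,171]],14))
c=f["image"][90:250,290:430,::-1]; d=grab("scene")["image"][130:230,200:370,::-1]
a=cv2.resize(c,(525,600),interpolation=3); cv2.imwrite("pics/c1.png",a)
E
```

```text
top green [423.69873  -25.559315] ((423.698486328125, -25.559383392333984), (4.165832996368408, 4.175706386566162), 46.445106506347656)
orange [ 623.9339  -220.29605] ((621.7023315429688, -217.26687622070312), (59.30340576171875, 55.42504119873047), 76.61917877197266)
blue [649.8207  219.26877] ((647.7982177734375, 218.69227600097656), (62.97128677368164, 59.50069808959961), 2.5749826431274414)
scene green [422.29303  -27.435278] ((421.6458435058594, -27.69222640991211), (87.30258178710938, 15.2986478805542), 18.79947853088379)
orange [ 623.42645 -213.57855] ((622.1630249023438, -213.36196899414062), (67.51348114013672, 65.04802703857422), 77.43853759765625)
blue [649.3065  220.78447] ((649.2235107421875, 220.25576782226562), (65.09866333007812, 66.84739685058594), 5.058013439178467)
[[ 537.50291728    6.98029079   14.        ]
 [ 374.48526861 -286.54586664   14.        ]
 [ 635.90604343 -446.61319203   14.        ]
 [ 712.08101445 -192.68466365   14.        ]
 [ 696.52133205 -296.79748839   14.        ]
 [ 594.3027983  -172.95730703   14.        ]
 [ 572.77946844 -276.22828679   14.        ]]
```

View pics/c1.png

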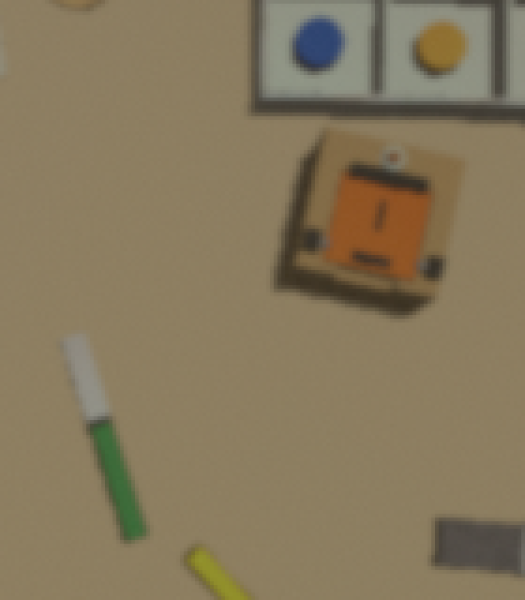

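The plinth yaw is about -13°, with the notch on its lower edge. The tool yaw is about 19°, origin near (424,-31). I'll move over the tool for a closer look with the wrist camera.

```bash
for i in 1 2 3; do :; done
python3 -m crank '[[0.05,-0.05,0,0,0,0,0],[0.08,-0.09,0,0,0,0,0],[0.11,-0.12,0,0,0,0,0],[0.122,-0.14,0,0,0,0,0],[0.122,-0.14,0,0,0,0,0]]'
python3 -m crank '[[0.05,-0.05,0,0,0,0,0],[0.08,-0.09,0,0,0,0,0],[0.11,-0.12,0,0,0,0,0],[0.122,-0.14,0,0,0,0,0],[0.122,-0.14,0,0,0,0,0]]'
python3 -m crank '[[0.05,-0.05,0,0,0,0,0],[0.08,-0.09,0,0,0,-0.0,0],[0.11,-0.12,0,0,0,0,0],[0.122,-0.14,0,0,0,0,0],[0.122,-0.14,0,0,0,0,0]]'
python3 - <<'E'
from h import *
print(tcp()[0],r.sense()["tcp_rot"])
f=grab("wrist","w1"); print(f["position"],f["orientation"],f["fx"])
E
```

```text
clock: 0.8
eef_pos: [315.9, -383.9, 250.2]
tcp_rot: [-3.14, -0.0, 0.439]
contact_force: [-0.8, -0.7, 0.2]
opening: 1.001
grasp_force: 0.0
clock: 1.3
eef_pos: [367.5, -206.5, 250.4]
tcp_rot: [-3.141, -0.001, 0.44]
contact_force: [-0.2, -0.0, -0.1]
opening: 1.001
grasp_force: 0.0
clock: 1.8
eef_pos: [419.7, -28.4, 250.5]
tcp_rot: [-3.141, -0.001, 0.44]
contact_force: [0.3, -0.0, -0.6]
opening: 1.0
grasp_force: 0.0
[419.69256872 -28.44202088 250.54689354] [-3.14147474e+00 -1.25775037e-03  4.40311809e-01]
[ 4.78764626e+02 -2.04283510e-01  3.73911324e+02] [ 2.87722691e+00 -3.81651655e-05 -1.12983339e+00] 303.25017765825186
```

View pics/w1.png

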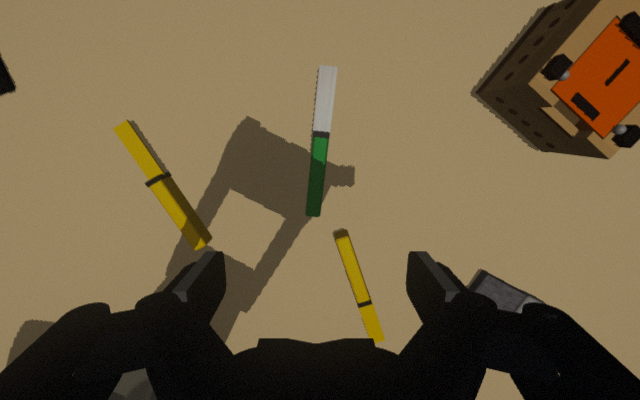

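Wrist view: the tool's handle runs from (314,215) to the black band at (321,135), and the blade ends at (327,67). The orange plinth is at upper right, with the notch side facing lower left, near (560,115).

Run:
```python
from h import *
f=grab("wrist")
g=mask(f,(45,100,30),(85,255,255),(290,60,350,230))
b=mask(f,(0,0,110),(180,45,255),(300,55,345,133))
print(len(g),len(b)); G=rect(f,g,28);B=rect(f,b,15.5);print(G,cv2.boxPoints(G[1]).round(1).tolist());print(B,cv2.boxPoints(B[1]).round(1).tolist())
print("tip",back(f,[[327.5,66.5]],15.5), "rear top", back(f,[[314,210],[321,139]],28))
# model check: project candidate tool corners
```

```text
1174 1161
(array([425.50146 , -26.118763], dtype=float32), ((423.7444763183594, -26.765369415283203), (92.43601989746094, 17.282316207885742), 19.38732147216797)) [[377.29998779296875, -34.0], [383.0, -50.29999923706055], [470.20001220703125, -19.600000381469727], [464.5, -3.299999952316284]]
(array([507.03094  ,   2.3514016], dtype=float32), ((506.0666809082031, 2.0486316680908203), (69.46421813964844, 19.870107650756836), 19.148202896118164)) [[470.0, 0.0], [476.5, -18.700000762939453], [542.0999755859375, 4.099999904632568], [535.5999755859375, 22.799999237060547]]
tip [[537.10833601  11.47771338  15.5       ]] rear top [[386.87062577 -42.97717194  28.        ]
 [464.83866276 -14.94713774  28.        ]]
```

```bash
python3 -m crank '[[0.01,0.001,0.04,0,0,0.05,0],[0.02,0.002,0.08,0,0,0.104,0],[0.0233,0.002,0.12,0,0,0.104,0],[0.0233,0.002,0.15,0,0,0.104,0],[0.0233,0.002,0.17,0,0,0.104,0]]'
python3 -m crank '[[0,0,0.02,0,0,0,0],[0,0,0.04,0,0,0,0],[0,0,0.05,0,0,0,0],[0,0,0.057,0,0,0,0],[0,0,0.057,0,0,0,0]]' 50
python3 - <<'E'
from h import *
print(delta([441.6,-20.3,22],[np.pi,0,.336]), tcp()[0])
E
```

```text
clock: 2.4
eef_pos: [439.5, -24.7, 78.1]
tcp_rot: [-3.141, 0.002, 0.331]
contact_force: [-0.6, -1.0, 0.2]
opening: 1.001
grasp_force: 0.0
clock: 2.9
eef_pos: [440.2, -23.6, 22.9]
tcp_rot: [-3.141, 0.001, 0.332]
contact_force: [-0.1, -0.2, -0.6]
opening: 1.003
grasp_force: 0.0
(array([ 0.0024, -0.0026,  0.0009]), array([-0.0002,  0.0008, -0.0042])) [440.16550096 -23.59489094  22.89092499]
```

```bash
python3 -m crank '[[0.002,-0.0026,0.001,0,0,0,0],[0.002,-0.0026,0.001,0,0,0,0.4],[0.002,-0.0026,0.001,0,0,0,1],[0.002,-0.0026,0.001,0,0,0,1],[0.002,-0.0026,0.001,0,0,0,1]]' 60
python3 -m crank '[[0,0,0,0,0,0,1],[0,0,0,0,0,0,1],[0,0,0,0,0,0,1],[0,0,0,0,0,0,1],[0,0,0,0,0,0,1]]' 60
```

```text
clock: 3.4
eef_pos: [441.5, -19.7, 22.6]
tcp_rot: [3.141, -0.0, 0.333]
contact_force: [-0.2, 0.1, -0.3]
opening: 0.329
grasp_force: 0.0
clock: 3.9
eef_pos: [441.5, -19.7, 22.6]
tcp_rot: [3.141, -0.0, 0.333]
contact_force: [-1.2, 0.8, 6.5]
opening: 0.204
grasp_force: 59.1
```

```bash
python3 -m crank '[[0,0,-0.02,0,0,0,1],[0,0,-0.05,0,0,0,1],[0,0,-0.09,0,0,0,1],[0,0,-0.12,0,0,0,1],[0,0,-0.13,0,0,0,1]]'
python3 -m crank '[[-0.01,0.025,0,0,0,0.1,1],[-0.025,0.06,0,0,0,0.22,1],[-0.04,0.1,0,0,0,0.35,1],[-0.055,0.13,0,0,0,0.48,1],[-0.06,0.139,0,0,0,0.56,1]]'
python3 -m crank '[[0,0,0,0,0,0,1],[0,0,0,0,0,0,1],[0,0,0,0,0,0,1]]'
python3 - <<'E'
from h import *
f=grab("wrist","w2"); print(f["position"],f["orientation"])
for n in("wrist","scene"):
    f=grab(n)
    print(rect(f,mask(f,(2,190,90),(14,255,255),(240,0,640,250) if n=="wrist" else (215,140,280,200)),90))
E
```

```text
clock: 4.4
eef_pos: [442.8, -19.8, 155.0]
tcp_rot: [3.14, -0.004, 0.333]
contact_force: [0.3, -0.5, -1.3]
opening: 0.2
grasp_force: 58.8
clock: 4.9
eef_pos: [429.4, -173.2, 151.4]
tcp_rot: [3.141, 0.001, -0.234]
contact_force: [-0.3, 0.6, -1.9]
opening: 0.198
grasp_force: 59.0
clock: 5.2
eef_pos: [429.9, -169.9, 151.8]
tcp_rot: [-3.141, 0.001, -0.225]
contact_force: [-0.0, 0.5, -1.1]
opening: 0.198
grasp_force: 59.0
[ 493.83534246 -184.8264111   275.06091581] [ 2.87492899e+00  8.96000776e-04 -1.79468632e+00]Traceback (most recent call last):
  File "<stdin>", line 5, in <module>
  File "h.py", line 20, in mask
    return np.argwhere(l==1+np.argmax(s[1:,4]))[:,::-1]
                            ~~~~~~~~~^^^^^^^^^
    return _wrapfunc(a, 'argmax', axis=axis, out=out, **kwds)
    return bound(*args, **kwds)
ValueError: attempt to get argmax of an empty sequence
```

View pics/w2.png

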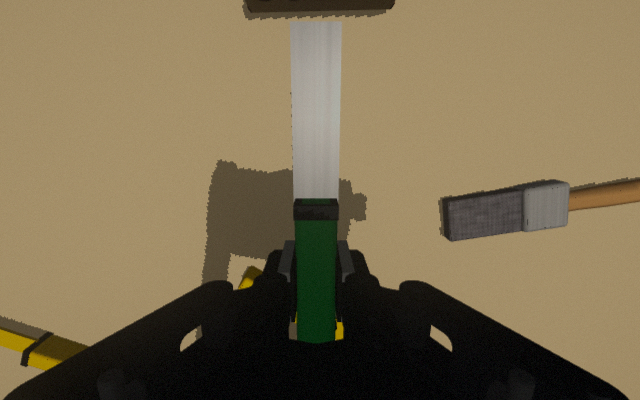

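Only the blade is in view here: straight along the gripper's axis, with its end at (316,22). I'll go up and to the side to see the plinth clear of the blade.

```bash
python3 -m crank '[[0.01,-0.02,-0.03,0,0,0,1],[0.04,-0.05,-0.06,0,0,0,1],[0.07,-0.08,-0.1,0,0,0,1],[0.1,-0.1,-0.13,0,0,0,1],[0.11,-0.11,-0.15,0,0,0,1]]'
python3 -m crank '[[0,0,0,0,0,0,1],[0,0,0,0,0,0,1],[0,0,0,0,0,0,1]]'
python3 - <<'E'
from h import *
f=grab("wrist","w3"); print(f["position"],f["orientation"])
try: print(rect(f,mask(f,(0,180,70),(14,255,255)),90))
except Exception as e: print(e)
E
```

```text
clock: 5.8
eef_pos: [564.9, -86.2, 304.7]
tcp_rot: [-3.141, -0.003, -0.224]
contact_force: [0.4, 0.0, -1.0]
opening: 0.196
grasp_force: 59.1
clock: 6.1
eef_pos: [560.3, -88.2, 300.5]
tcp_rot: [3.141, 0.003, -0.227]
contact_force: [-1.0, 0.5, -2.0]
opening: 0.197
grasp_force: 59.1
[ 624.52344993 -103.31879696  423.62897452] [ 2.87266831e+00  1.35033303e-04 -1.79681228e+00]
(array([ 620.9581 , -216.28127], dtype=float32), ((620.6312866210938, -216.1217041015625), (70.8288803100586, 70.91328430175781), 78.26449584960938))
```

View pics/w3.png

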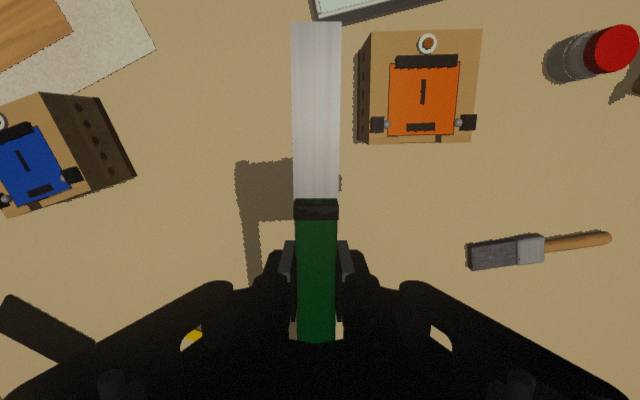

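Cover lies at (388-460, 62-137) px, notch edge at the bottom, plinth top corners near (372,33),(481,29),(470,143). The fit (70.9 × 70.9, centre (620.6,-216.1)) matches the stated 70. I'll cross-check with the box corners and the blade in the same image.

Run:
```python
from h import *
f=grab("wrist")
m=mask(f,(0,180,70),(14,255,255)); yaw=np.deg2rad(-11.7)
P=back(f,m,90)[:,:2]-[620.6,-216.1]; X=P@[np.cos(yaw),np.sin(yaw)];Y=P@[-np.sin(yaw),np.cos(yaw)]
print("cover extents",np.percentile(X,[0,1,99,100]),np.percentile(Y,[0,1,99,100]))
lo=(X<-28)&(X>-36)
# bottom edge line fit
e=[(X[abs(Y-y)<1.5].min(),y) for y in range(-30,31,4)];print("front edge slope deg",np.rad2deg(np.polyfit([b for a,b in e],[a for a,b in e],1)[0]),np.mean([a for a,b in e]))
C=back(f,[[372,33],[481,29],[470,143],[367,143]],90)[:,:2];print(C, C.mean(0))
a,M=tcp()
for px,z in(((292,24),0),((341,24),0),((295,197),0),((337,197),0),((297,216),0),((335,216),0)):
  for dz in(-7,):
    q=back(f,[px],a[2]+dz)[0]; print(px,np.round(M.T@(q-a),1))
c=cv2.resize(f["image"][20:155,345:500,::-1],(689,600),interpolation=2); cv2.imwrite("pics/c3.png",c)
```

```text
cover extents [-35.45143522 -34.73582571  31.30307349  35.4707695 ] [-35.2900296  -34.57713724  34.65585965  35.49135121]
front edge slope deg 0.23616162288812437 -34.97583357539595
[[ 693.83877543 -176.56426873]
 [ 673.22386471 -281.70584087]
 [ 564.94208862 -260.92885911]
 [ 589.93819595 -152.47499303]] [ 630.48573118 -217.91849044]
(292, 24) [101.5  -8.9   6.7]
(341, 24) [101.5   9.8   6.7]
(295, 197) [33.5 -9.   6.9]
(337, 197) [33.6  9.6  6.9]
(297, 216) [24.8 -8.2  6.9]
(335, 216) [24.8  8.8  6.9]
```

View pics/c3.png

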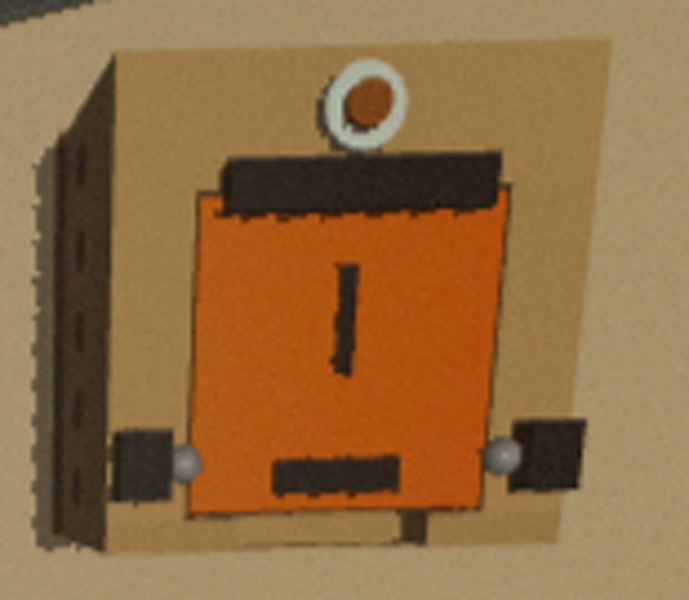

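Run:
```python
from h import *
print(delta([451.7,-180.8,130],[np.pi,0,-.206]))
```

```text
(array([-0.0847,  0.1143,  0.1711]), array([ 0.0003,  0.0027, -0.0216]))
```

```bash
python3 -m crank '[[-0.02,0.025,0.03,0,0,0,1],[-0.04,0.055,0.06,0,0,0,1],[-0.06,0.085,0.1,0,0,-0.01,1],[-0.08,0.105,0.13,0,0.002,-0.021,1],[-0.085,0.114,0.15,0,0.002,-0.021,1]]'
python3 -m crank '[[0,0,0.02,0,0,0,1],[0,0,0.02,0,0,0,1],[0,0,0.02,0,0,0,1],[0,0,0.02,0,0,0,1]]'
python3 - <<'E'
from h import *
print(tcp()[0],r.sense()["tcp_rot"],delta([451.7,-180.8,89.1],[np.pi,0,-.206]))
E
```

```text
clock: 6.7
eef_pos: [448.4, -180.6, 149.3]
tcp_rot: [-3.141, 0.004, -0.208]
contact_force: [0.4, 0.4, -0.5]
opening: 0.198
grasp_force: 59.2
clock: 7.1
eef_pos: [454.1, -180.4, 133.2]
tcp_rot: [3.141, -0.003, -0.206]
contact_force: [0.8, 0.0, -1.0]
opening: 0.201
grasp_force: 59.1
[ 454.1426541  -180.43996892  133.15097278] [ 3.14135356 -0.0032246  -0.20604529] (array([-0.0025,  0.0008,  0.044 ]), array([ 0.0002, -0.0032, -0.    ]))
```

```bash
python3 -m crank '[[-0.002,0.001,0.015,0,-0.003,0,1],[-0.0025,0.001,0.03,0,-0.003,0,1],[-0.0025,0.001,0.044,0,-0.003,0,1],[-0.0025,0.001,0.044,0,-0.003,0,1],[-0.0025,0.001,0.044,0,-0.003,0,1]]'
python3 -m crank '[[0,0,0,0,0,0,1],[0,0,0,0,0,0,1],[0,0,0,0,0,0,1]]'
python3 - <<'E'
from h import *
for i in range(2): print(tcp()[0],r.sense()["tcp_rot"]); f=grab("scene")
a,M=tcp(); n=np.array([577,-207,80.5]);Z=Rm([0,0,-.206])
for nm,P in(("tip pred",a+M@[102.8,0,8.6]),("handle rear top",a+M@[-67,0,-5.4]),("band top",a+M@[33,0,-5.4]),("notch",n),("cover lip L",n+Z@[9.5,35,9.5]),("lip R",n+Z@[9.5,-35,9.5]),("sillL",n+Z@[0,23,-5.5]),("sillR",n+Z@[0,-23,-5.5])): print(nm,P.round(1),proj(f,P).round(1))
c=f["image"][140:225,215:335,::-1];cv2.imwrite("pics/s4.png",cv2.resize(c,None,fx=6.6,fy=6.6,interpolation=2)[:600,:800])
E
```

```text
clock: 7.6
eef_pos: [451.6, -180.8, 89.1]
tcp_rot: [3.141, 0.0, -0.206]
contact_force: [0.1, 0.4, -1.2]
opening: 0.198
grasp_force: 59.1
clock: 7.9
eef_pos: [451.4, -180.9, 88.9]
tcp_rot: [3.141, -0.0, -0.206]
contact_force: [-0.7, 0.1, -1.1]
opening: 0.197
grasp_force: 59.1
[ 451.40168537 -180.89434168   88.90556474] [ 3.14136857e+00 -1.17962894e-04 -2.06106542e-01]
[ 451.2534137  -180.87846832   88.74461511] [ 3.14141464e+00  2.07696081e-04 -2.06218652e-01]
tip pred [ 551.8 -201.9   80. ] [[270.5 160.9]]
handle rear top [ 385.6 -167.1   94. ] [[323.7 141.7]]
band top [ 483.5 -187.6   94. ] [[292.6 150.7]]
notch [ 577.  -207.    80.5] [[262.1 163.2]]
cover lip L [ 593.5 -174.7   90. ] [[262.7 169.4]]
lip R [ 579.1 -243.2   90. ] [[254.7 154.3]]
sillL [ 581.7 -184.5   75. ] [[264.9 169.6]]
sillR [ 572.3 -229.5   75. ] [[259.7 159.7]]
```

View pics/s4.png

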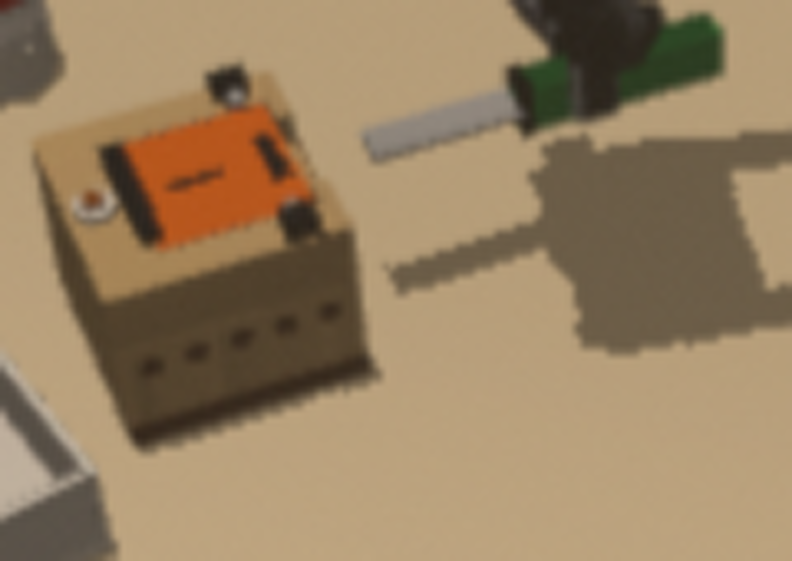

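The predicted tip (270.5,160.9) lies within 1 px of the seen tip (271,161.7), and the cover edges agree to about 1.5 px. I'll insert in stages, watching the force.

```bash
python3 -m crank '[[0.008,0,0,0,0,0,1],[0.016,0,0,0,0,0,1],[0.024,0,0,0,0,0,1],[0.03,0,0,0,0,0,1],[0.03,0,0,0,0,0,1]]'
python3 -m crank '[[0.004,0,0,0,0,0,1],[0.008,0,0,0,0,0,1],[0.012,0,0,0,0,0,1],[0.012,0,0,0,0,0,1]]'
```

```text
clock: 8.5
eef_pos: [481.5, -187.2, 88.2]
tcp_rot: [3.141, 0.0, -0.206]
contact_force: [0.2, 0.7, -0.8]
opening: 0.198
grasp_force: 59.1
clock: 8.9
eef_pos: [492.8, -189.6, 88.3]
tcp_rot: [3.142, 0.0, -0.206]
contact_force: [1.1, -0.5, -2.1]
opening: 0.203
grasp_force: 59.1
```

```bash
python3 -m crank '[[0.006,0,0,0,0,0,1],[0.012,0,0,0,0,0,1],[0.018,0,0,0,0,0,1],[0.023,0,0,0,0,0,1],[0.023,0,0,0,0,0,1]]'
python3 -m crank '[[0,0,0,0,0,0,1],[0,0,0,0,0,0,1]]'
python3 - <<'E'
from h import *
a,M=tcp(); t=a+M@[102.8,0,8.6]; Z=Rm([0,0,-.206]); print(a,"tip in notch",Z.T@(t-[577,-207,80.5]))
# pivot P: sill outer... blade underside at sill; rows of tilt about it
zc=76.5
piv=np.array([577,-207,76.5])+Z@[4,0,0]   # mid wall, blade mid-plane resting on sill
lp=M.T@(piv-a); print("pivot in tool",lp)
# target: blade plane passes sill; lower by (blade mid z - 76.5)/cos etc.
for deg in(0,4,8,12,16,20,24,28):
    th=np.deg2rad(deg)
    Q=R.from_rotvec([0,s*th,0]).as_matrix() if (s:=1) else 0
    up=(M@Q@[1,0,0])[2]
    if up<0: Q=Q.T; sg=-1
    else: sg=1
    # blade mid-plane point at pivot: tool coords (lp_x along, 0, 8.6)
    b=np.array([lp[0],0,8.6]); sh=lp-Q@b
    tip=a+M@(sh+Q@[102.8,0,8.6]); rear=a+M@(sh+Q@[-67.2,0,22.6])
    print(deg,np.round(sh/1000,4),"ay",round(sg*th,3),"tip z",tip[2].round(1),"rear z",rear[2].round(1))
E
```

```text
clock: 9.4
eef_pos: [515.5, -194.3, 88.3]
tcp_rot: [3.141, 0.0, -0.206]
contact_force: [0.6, 0.2, -1.5]
opening: 0.196
grasp_force: 59.1
clock: 9.6
eef_pos: [514.3, -194.0, 88.1]
tcp_rot: [-3.142, 0.002, -0.206]
contact_force: [0.3, 0.8, -0.6]
opening: 0.198
grasp_force: 59.1
[ 514.29512444 -193.95293055   88.09622833] tip in notch [38.73910055 -0.07290855 -1.15858345]
pivot in tool [ 6.80652056e+01 -6.65448946e-02  1.14937349e+01]
0 [ 0.     -0.0001  0.0029] ay -0.0 tip z 76.4 rear z 62.7
4 [-0.0004 -0.0001  0.0077] ay 0.07 tip z 78.9 rear z 53.3
8 [-0.0005 -0.0001  0.0125] ay 0.14 tip z 81.3 rear z 44.0
12 [-0.0003 -0.0001  0.0172] ay 0.209 tip z 83.7 rear z 34.9
16 [ 0.0003 -0.0001  0.022 ] ay 0.279 tip z 86.0 rear z 25.9
20 [ 0.0012 -0.0001  0.0267] ay 0.349 tip z 88.3 rear z 17.3
24 [ 0.0024 -0.0001  0.0313] ay 0.419 tip z 90.6 rear z 8.9
28 [ 0.0039 -0.0001  0.0359] ay 0.489 tip z 92.8 rear z 0.8
```

Run:
```python
from h import *
a,M=tcp(); Z=Rm([0,0,-.206]); piv=np.array([577,-207,77.3]); lp=M.T@(piv-a)
for deg in range(0,29,2):
    th=np.deg2rad(deg); Q=R.from_rotvec([0,th,0]).as_matrix()
    sh=lp-Q@[lp[0],0,8.6]; f=lambda p:(a+M@(sh+Q@p))[2].round(1)
    print(deg,np.round(sh/1000,4),round(th,3),"tip",f([102.8,0,8.6]),"rear",f([-67.2,0,22.6]),"fingertip",f([-11,0,19]))
```

```text
0 [ 0.     -0.0001  0.0021] 0.0 tip 77.2 rear 63.5 fingertip 67.0
2 [-0.0003 -0.0001  0.0043] 0.035 tip 78.6 rear 58.9 fingertip 64.4
4 [-0.0004 -0.0001  0.0066] 0.07 tip 79.9 rear 54.4 fingertip 61.8
6 [-0.0005 -0.0001  0.0088] 0.105 tip 81.3 rear 49.9 fingertip 59.2
8 [-0.0006 -0.0001  0.0111] 0.14 tip 82.6 rear 45.4 fingertip 56.7
10 [-0.0005 -0.0001  0.0134] 0.175 tip 84.0 rear 40.9 fingertip 54.1
12 [-0.0004 -0.0001  0.0156] 0.209 tip 85.3 rear 36.5 fingertip 51.6
14 [-0.0002 -0.0001  0.0179] 0.244 tip 86.6 rear 32.1 fingertip 49.2
16 [ 0.0001 -0.0001  0.0201] 0.279 tip 87.9 rear 27.8 fingertip 46.7
18 [ 0.0005 -0.0001  0.0223] 0.314 tip 89.2 rear 23.6 fingertip 44.3
20 [ 0.0009 -0.0001  0.0245] 0.349 tip 90.5 rear 19.4 fingertip 42.0
22 [ 0.0014 -0.0001  0.0267] 0.384 tip 91.8 rear 15.3 fingertip 39.6
24 [ 0.002  -0.0001  0.0289] 0.419 tip 93.0 rear 11.3 fingertip 37.4
26 [ 0.0027 -0.0001  0.0311] 0.454 tip 94.2 rear 7.3 fingertip 35.1
28 [ 0.0035 -0.0001  0.0332] 0.489 tip 95.4 rear 3.5 fingertip 33.0
```

```bash
python3 -m crank '[[-0.0003,0,0.004,0,0.035,0,1],[-0.0005,0,0.0077,0,0.087,0,1],[-0.0005,0,0.0122,0,0.157,0,1],[-0.0004,0,0.0156,0,0.209,0,1],[-0.0004,0,0.0156,0,0.209,0,1]]' 70
python3 - <<'E'
from h import *
s=r.sense();print(s["wrist_torque"])
a,M=tcp(); Z=Rm([0,0,-.206]); piv=np.array([577,-207,77.3]); M0=Rm([np.pi,0,-.206]); lp=M.T@(piv-a); 
f=lambda p:(a+M@p)[2].round(1)
print("now tip",f([102.8,0,8.6]))
for deg in range(14,31,2):
    M1=M0@R.from_rotvec([0,np.deg2rad(deg),0]).as_matrix(); Q=M.T@M1
    sh=lp-Q@[62.7+ (0),0,8.6]
    print(deg,np.round(sh/1000,4),R.from_matrix(Q).as_rotvec().round(3),"tip",f(sh+Q@[102.8,0,8.6]),"rear",f(sh+Q@[-67.2,0,22.6]))
E
```

```text
clock: 10.1
eef_pos: [512.0, -193.3, 71.8]
tcp_rot: [-3.141, -0.206, -0.207]
contact_force: [-0.5, 0.2, -0.7]
opening: 0.19
grasp_force: 71.1
[0.01013335 0.13457438 0.00169231]
now tip 84.4
14 [0.0032 0.0001 0.002 ] [-0.     0.039 -0.001] tip 87.0 rear 32.3
16 [0.003  0.0001 0.0042] [-0.     0.073 -0.001] tip 88.4 rear 28.0
18 [0.0029 0.0001 0.0065] [-0.     0.108 -0.001] tip 89.7 rear 23.8
20 [0.0029 0.0001 0.0087] [-0.     0.143 -0.001] tip 91.0 rear 19.7
22 [0.0029 0.0001 0.0109] [-0.     0.178 -0.001] tip 92.3 rear 15.7
24 [0.003  0.0001 0.0131] [-0.     0.213 -0.001] tip 93.6 rear 11.7
26 [0.0033 0.0001 0.0153] [-0.     0.248 -0.001] tip 94.9 rear 7.8
28 [0.0035 0.0001 0.0175] [-0.     0.283 -0.001] tip 96.1 rear 4.0
30 [0.0039 0.0001 0.0196] [-0.     0.318 -0.001] tip 97.4 rear 0.2
```

```bash
python3 -m crank '[[0.002,0,0.002,0,0.039,0,1],[0.003,0,0.0042,0,0.073,0,1],[0.0029,0,0.0065,0,0.108,0,1],[0.0029,0,0.0087,0,0.143,0,1],[0.0029,0,0.0087,0,0.143,0,1]]' 80
python3 - <<'E'
from h import *
s=r.sense();print(s["wrist_torque"])
f=grab("scene"); c=f["image"][140:225,215:335,::-1];cv2.imwrite("pics/s5.png",cv2.resize(c,None,fx=6.6,fy=6.6,interpolation=2)[:600,:800])
a,M=tcp(); piv=np.array([577,-207,77.3]); M0=Rm([np.pi,0,-.206]); lp=M.T@(piv-a); 
f=lambda p:(a+M@p)[2].round(1)
print("now tip",f([102.8,0,8.6]))
for deg in range(20,29,2):
    Q=M.T@M0@R.from_rotvec([0,np.deg2rad(deg),0]).as_matrix(); sh=lp-Q@[62.7,0,8.6]
    print(deg,np.round(sh/1000,4),R.from_matrix(Q).as_rotvec().round(3),"tip",f(sh+Q@[102.8,0,8.6]),"rear",f(sh+Q@[-67.2,0,22.6]))
E
```

```text
clock: 10.6
eef_pos: [518.1, -194.5, 64.3]
tcp_rot: [-3.141, -0.349, -0.207]
contact_force: [0.0, 0.1, -1.2]
opening: 0.194
grasp_force: 79.8
[0.09147801 0.2425797  0.03937676]
now tip 91.7
20 [-0.0023  0.0001 -0.0001] [-0.001  0.    -0.001] tip 91.0 rear 19.7
22 [-0.0026  0.0001  0.0021] [-0.001  0.035 -0.001] tip 92.3 rear 15.7
24 [-0.0028  0.0001  0.0043] [-0.001  0.07  -0.001] tip 93.6 rear 11.7
26 [-0.0029  0.0001  0.0065] [-0.001  0.105 -0.001] tip 94.9 rear 7.8
28 [-0.0029  0.0001  0.0087] [-0.001  0.14  -0.001] tip 96.1 rear 4.0
```

View pics/s5.png

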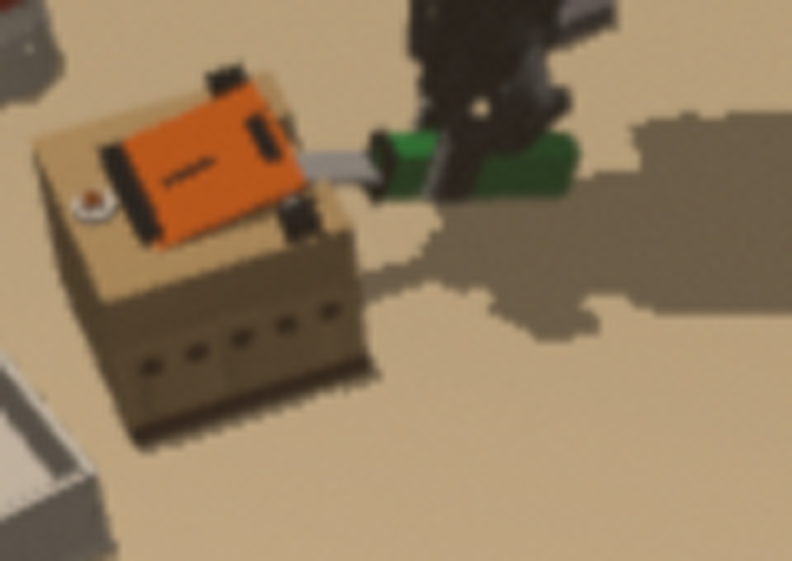

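The cover's notched edge is already rising: its far corner moved from about (265,105) to (250,80) in the crop. On to about 26°.

```bash
python3 -m crank '[[-0.0005,0,0.002,0,0.035,0,1],[-0.001,0,0.0043,0,0.07,0,1],[-0.001,0,0.006,0,0.1,0,1],[-0.001,0,0.006,0,0.1,0,1],[-0.001,0,0.006,0,0.1,0,1]]' 80
python3 - <<'E'
from h import *
f=grab("scene"); c=f["image"][140:225,215:335,::-1];cv2.imwrite("pics/s6.png",cv2.resize(c,None,fx=6.6,fy=6.6,interpolation=2)[:600,:800])
Z=Rm([0,0,-.206]);n=np.array([577,-207,0])
for sgn in(1,-1):
  for h in(90,96,100,104): print(sgn,h,((proj(f,n+Z@[9.5,35*sgn,h])-[215,140])*6.6).round())
a,M=tcp();print("tip",a+M@[102.8,0,8.6])
E
```

```text
clock: 11.15
eef_pos: [520.6, -194.8, 58.9]
tcp_rot: [-3.139, -0.451, -0.207]
contact_force: [0.4, -0.1, -1.5]
opening: 0.194
grasp_force: 79.8
1 90 [[315. 194.]]
1 96 [[314. 184.]]
1 100 [[313. 177.]]
1 104 [[312. 170.]]
-1 90 [[262.  94.]]
-1 96 [[261.  84.]]
-1 100 [[260.  77.]]
-1 104 [[259.  70.]]
tip [ 614.91042054 -214.65533324   96.11360987]
```

View pics/s6.png

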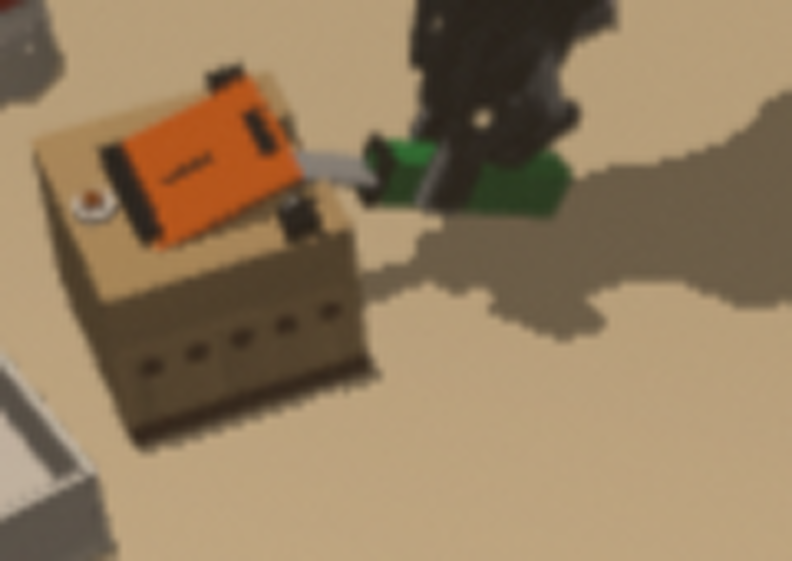

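The far corner is now near (245,70), about 20 mm up and past the studs. I'll tilt back and then withdraw.

```bash
python3 -m crank '[[0,0,-0.006,0,-0.09,0,1],[-0.0015,0,-0.012,0,-0.18,0,1],[-0.004,0,-0.018,0,-0.28,0,1],[-0.007,0,-0.0235,0,-0.37,0,1],[-0.009,0,-0.026,0,-0.41,0,1]]' 70
python3 - <<'E'
from h import *
a,M=tcp(); Z=Rm([0,0,-.206]);print(r.sense()["contact_force"],"tip in notch",Z.T@(a+M@[102.8,0,8.6]-[577,-207,80.5]),"blade at sill z",(a+M@[62.7,0,8.6])[2])
print(delta(np.array([577,-207,88.5])-Z@[66,0,0],[np.pi,0,-.206]))
E
```

```text
clock: 11.7
eef_pos: [499.1, -194.4, 79.9]
tcp_rot: [3.135, -0.052, -0.209]
contact_force: [2.2, 4.5, 7.5]
opening: 0.199
grasp_force: 81.3
[2.21761547 4.46981982 7.52413288] tip in notch [24.24455812 -3.93485104 -3.94200532] blade at sill z 74.49237070847443
(array([ 0.0133, -0.0036, -0.008 ]), array([ 0.0063, -0.0515, -0.0032]))
```

```bash
python3 -m crank '[[0,-0.002,-0.004,0,-0.02,0,1],[-0.003,-0.003,-0.007,0.003,-0.05,-0.003,1],[-0.003,-0.003,-0.0075,0.003,-0.05,-0.003,1],[-0.003,-0.003,-0.0075,0.003,-0.05,-0.003,1]]'
python3 - <<'E'
from h import *
a,M=tcp(); Z=Rm([0,0,-.206]);print("tip in notch",Z.T@(a+M@[102.8,0,8.6]-[577,-207,80.5]))
E
```

```text
clock: 12.1
eef_pos: [498.2, -188.5, 85.8]
tcp_rot: [-3.138, -0.008, -0.203]
contact_force: [0.0, -0.2, -1.6]
opening: 0.19
grasp_force: 79.8
tip in notch [21.97556766  2.32162555 -2.48436586]
```

```bash
python3 -m crank '[[-0.012,0,0,0,0,0,1],[-0.025,0,0,0,0,0,1],[-0.04,0,0,0,0,0,1],[-0.055,0,0,0,-0.004,0,1],[-0.055,0,0,0,-0.008,0,1]]' 60
python3 -m crank '[[0,-0.02,0,0,0,0,1],[0,-0.035,0.01,0,0,0,1],[0,-0.04,0.03,0,0,0,1],[0,-0.04,0.045,0,0,0,1],[0,-0.04,0.045,0,0,0,1]]'
python3 - <<'E'
from h import *
f=grab("scene","s7"); a,M=tcp();print(a,r.sense()["tcp_rot"],delta([a[0],a[1],23],[np.pi,0,r.sense()["tcp_rot"][2]]))
for nm,p in(("tip",[102.8,0,8.6]),("rear top",[-67.2,0,-5.4]),("rear bot",[-67.2,0,22.6]),("band top",[33,0,-5.4])): print(nm,proj(f,a+M@p).round(1))
cv2.imwrite("pics/s7.png",cv2.resize(f["image"][110:210,210:370,::-1],None,fx=5,fy=5,interpolation=2))
E
```

```text
clock: 12.6
eef_pos: [440.9, -175.7, 84.8]
tcp_rot: [-3.135, 0.004, -0.203]
contact_force: [1.3, -0.3, -1.4]
opening: 0.191
grasp_force: 79.8
clock: 13.1
eef_pos: [451.4, -136.7, 39.0]
tcp_rot: [-3.135, 0.003, -0.202]
contact_force: [0.1, 0.1, -1.8]
opening: 0.196
grasp_force: 79.8
[ 451.89182209 -136.94500143   39.89144828] [-3.13553880e+00  2.23469647e-03 -2.01855527e-01] (array([0.    , 0.0001, 0.0169]), array([-0.0061,  0.0022, -0.    ]))
tip [[279.6 181.6]]
rear top [[332.  161.7]]
rear bot [[331.9 168.5]]
band top [[301.4 171.3]]
```

View pics/s7.png

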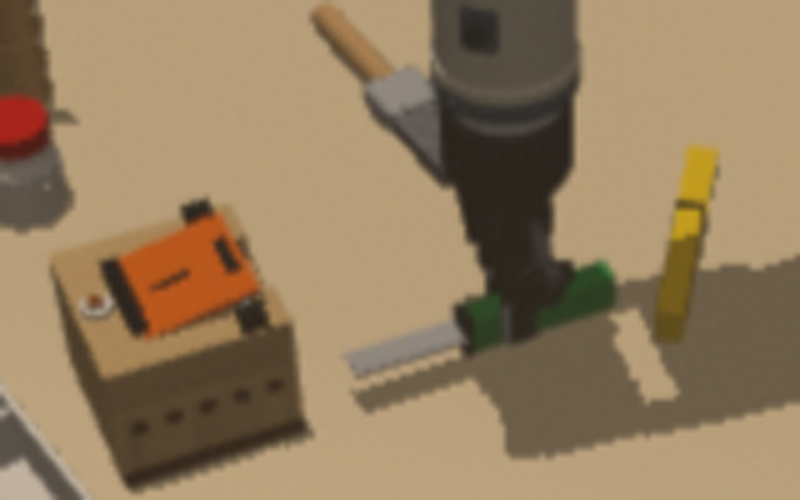

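The cover stays raised by itself, and the tool is level with its tip at (280,183), as predicted. I'll lower it and release.

```bash
python3 -m crank '[[0,0,0.006,-0.006,0.002,0,1],[0,0,0.011,-0.006,0.002,0,1],[0,0,0.014,-0.006,0.002,0,1],[0,0,0.016,-0.006,0.002,0,1],[0,0,0.0165,-0.006,0.002,0,1]]'
python3 -m crank '[[0,0,0,0,0,0,1],[0,0,0,0,0,0,1]]'
```

```text
clock: 13.65
eef_pos: [452.2, -137.0, 23.7]
tcp_rot: [-3.142, -0.001, -0.202]
contact_force: [0.4, 0.2, -0.7]
opening: 0.196
grasp_force: 79.8
clock: 13.85
eef_pos: [452.3, -137.0, 24.0]
tcp_rot: [3.142, -0.002, -0.202]
contact_force: [0.7, -0.1, -0.9]
opening: 0.195
grasp_force: 79.8
```

```bash
python3 -m crank '[[0,0,0.001,0,0,0,1],[0,0,0.0015,0,0,0,1],[0,0,0.0015,0,0,0,0.7],[0,0,0.0015,0,0,0,0.4],[0,0,0.0015,0,0,0,0]]'
python3 -m crank '[[0,0,0,0,0,0,0],[0,0,0,0,0,0,0],[0,0,0,0,0,0,0],[0,0,0,0,0,0,0],[0,0,0,0,0,0,0]]'
python3 -m crank '[[0,0,-0.01,0,0,0,0],[0,0,-0.03,0,0,0,0],[0,0,-0.07,0,0,0,0],[0,0,-0.11,0,0,0,0],[0,0,-0.15,0,0,0,0]]'
python3 -m crank '[[-0.03,0,-0.02,0,0,0,0],[-0.06,0,-0.04,0,0,0,0],[-0.06,0,-0.04,0,0,0,0],[-0.06,0,-0.04,0,0,0,0]]'
python3 - <<'E'
from h import *
f=grab("scene")
a=f["image"][110:210,210:370,::-1]; cv2.imwrite("pics/s8.png",cv2.resize(a,None,fx=5,fy=5,interpolation=2))
E
```

```text
clock: 14.35
eef_pos: [452.3, -137.0, 22.4]
tcp_rot: [-3.142, -0.001, -0.202]
contact_force: [-0.5, 0.2, 1.0]
opening: 0.625
grasp_force: 0.0
clock: 14.85
eef_pos: [452.2, -137.0, 22.3]
tcp_rot: [-3.142, -0.001, -0.202]
contact_force: [-0.3, -0.2, -0.3]
opening: 0.998
grasp_force: 0.0
clock: 15.35
eef_pos: [451.7, -136.8, 174.5]
tcp_rot: [-3.142, -0.001, -0.202]
contact_force: [0.9, 0.0, 0.9]
opening: 0.993
grasp_force: 0.0
clock: 15.75
eef_pos: [393.4, -125.0, 213.3]
tcp_rot: [3.141, -0.004, -0.202]
contact_force: [0.2, -1.0, -0.5]
opening: 0.996
grasp_force: 0.0
```

View pics/s8.png

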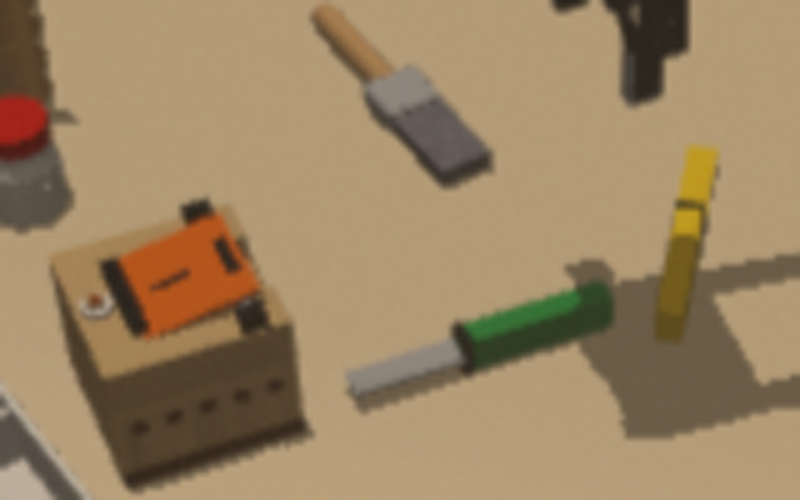

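The tool lies flat on the table (blade end at (350,385), handle end at (610,300)), and the orange cover rests raised on its studs. Everything else is in place, so I'm handing in.

```bash
python3 -c "
from rig import sign_off; print(sign_off())"
```

```text
the job is handed in; nothing more can be done
None
```

I levered the orange cover out of its clips with the green pry tool and it stays raised; the tool lies flat on the table, released, I never went near the blue cover, and the job is handed in at about 16 s with no verdict returned.

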